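Rock the tight centring plug out of the lamp shade's neck

TASK

The stained-glass lamp shade has cooled after soldering, and the wooden centring plug is still wedged tight in its brass neck. Take the plug by its bar grip and rock it side to side, square to or along the bar, working it upwards little by little until it is free; a straight pull only brings the shade up with it, and the shade must stay standing on the bench where it is, with nothing else disturbed. Finish while holding the plug still and upright just clear over the neck, about a finger's breadth above the rim: do not put it down or let go.

Things in the scene. Friction and masses are not known exactly. Their poses are not given: they have to be found in the camera images.
- plug: Pale-wood centring plug, 100 g, upright in the neck. Origin: centre of its underside; z up its axis. Going up: 39 mm thick shank to 36 mm, a 48 mm round shoulder from 36 to 46, a bar grip from 46 to 87 mm. At the start the underside is 24 mm below the rim: it must rise 24 mm to be out, and the bar's bottom is 22 mm above the rim, its top 63.
- grip (a point): Centre of the plug's bar grip, 66 mm above the underside, on the axis. The bar is 56 mm long along the plug's x, 20 wide along its y, 41 high.
- cork (a point): On the plug's axis 12 mm above its underside, at the cork: four springy cork strips on the shank (at +x, -x, +y, -y; 15 mm wide, 1 to 33 mm above the underside) press on the neck's walls, about 18 N each, and give up to 4 mm. A straight pull needs about 45 N, more than the shade's weight. Swung to and fro 5 to 10 degrees it creeps up some 2 mm a swing with a far smaller pull.
- shade: Four-sided lamp shade of green and dark red glass in lead seams, loose on the bench, 2.4 kg. Origin: centre of its foot; z up, x and y square to its sides (the plug's lie the same way). 250 mm square, upright skirt to 45 mm high, roof at 45 degrees to 64 mm square at 139 mm, then the neck. It slides if pushed sideways with some 14 N.
- neck (a point): Centre of the neck's mouth, level with the rim, 178 mm above the bench; axes as the shade's. The neck is an upright eight-sided brass tube, 52 mm across its flats inside, 3 mm wall; two thin crossed brass bars lie 31 mm below the rim.
- stopper: Bystander: a smaller pale-wood stopper with a round ball knob and no bar, 50 mm wide, 77 high, standing on the bench near the shade. Origin: centre of its underside.
- fluxjar: Bystander: amber jar with a black cap, 60 mm wide, 75 high. Origin: centre of its underside.
- solder: Bystander: spool of solder wire standing on its flange, 62 mm wide, 47 high. Origin: centre of its underside.
- can: Bystander: drinks can, 66 mm wide, 115 high. Origin: centre of its underside.
- foil: Bystander: roll of copper foil tape lying flat, 76 mm wide, 13 high. Origin: centre of its underside.
- pliers: Bystander: pliers lying flat, 150 mm long, 16 high. Origin: on the bench under the middle, jaws towards +x.
- brush: Bystander: wooden-handled brush lying flat, 170 mm long, 20 high. Origin: on the bench under its middle.
Mind the look-alikes: they are no part of the job. Leave any blue look-alike of the plug alone.

How it is judged:
On the way, in this order (a step that is already met when the one before it is completed fails the run):
1. the plug, still in the neck, leans 3 degrees or more towards one side (the neck's +x or +y) (z of plug in the frame of neck below -0.001 m and angle between plug's own z axis and vertical above 0.05 rad and (x of grip in the frame of neck above 0.003 m or y of grip in the frame of neck above 0.003 m)), for 0.05 s.
2. then, still in the neck, it leans 3 degrees or more towards the other side (-x or -y) (z of plug in the frame of neck below -0.001 m and angle between plug's own z axis and vertical above 0.05 rad and (x of grip in the frame of neck below -0.003 m or y of grip in the frame of neck below -0.003 m)), for 0.05 s.
At the end, for the whole second after the job is handed in: The fingers hold the plug (over 3 N) still (under 30 mm/s) and upright (within 0.2 rad) over the neck (within 25 mm sideways), its underside 3 to 45 mm above the rim and not touching the shade; the shade stands flat on the bench within 30 mm of where it began (z of plug in the frame of neck between 0.003 and 0.045 m and horizontal distance between plug and neck below 0.025 m and angle between plug's own z axis and vertical below 0.2 rad and contact force between plug and shade below 0.2 N and contact force between the fingers and plug above 3 N and linear speed of plug below 0.03 m/s and height (world z) of shade below 0.004 m and angle between shade's own z axis and vertical below 0.03 rad and distance of shade from where it was at the start of the episode below 0.03 m); the arm keeps its last pose, push and grip.
It fails at once if the shade is lifted off the bench (its foot over 12 mm up) or tipped (over 0.1 rad) (height (world z) of shade above 0.012 m or angle between shade's own z axis and vertical above 0.1 rad).
It fails at once if the shade is shoved more than 40 mm (distance of shade from where it was at the start of the episode above 0.04 m).
It fails at once if the gripper presses on the shade with more than 15 N (contact force between the fingers and shade above 15 N).
It fails at once if another thing on the bench is moved more than 30 mm or knocked over (distance of any of stopper, fluxjar, solder, can, foil, pliers, brush from where it was at the start of the episode above 0.03 m or angle between any of stopper, fluxjar, solder, can's own z axis and vertical above 0.5 rad).
It also fails if it takes over 51 s, if anything falls off the work surface, if the arm or the gripper's body presses on something with over 40 N, if the wrist force passes 120 N, or if a joint passes its speed limit or range.

ROBOT

A 6-joint arm with a two-finger parallel gripper is mounted at the origin on the work surface. World frame = base frame: x ahead of the robot, y to its left, z up, the work surface at z = 0. Lengths are in m, angles in rad, forces in N, time in s.
With the tool pointing down it reaches from about 0.25 to 0.725 m from the base axis. Payload 4 kg.
Tool frame: the origin (TCP) lies midway between the tips of the shut fingers; the grasp point (between the pads) lies 19 mm behind it; z points along the fingers, y is the line along which they close (so a half turn about z gives the same grasp; the last joint's range is limited). The gripper opens to 85 mm and grips with 20 to 120 N. Pads are 22 mm wide; open, the fingers measure 114 mm over their backs; the gripper's body (76 mm by 85 mm) begins 54 mm behind the grasp point. The pads swing forward as they close: fully open they stand 13 mm farther back than shut.
Start: joints at [1.271, 0.241, 0.005, 1.335, 0, 1.571], TCP at [0.148, 0.478, 0.231] pointing down, gripper open.
Joint ranges: [-2.72, 2.72], [-1.05, 1.87], [-1.09, 1.28], [-1.99, 2.15], [-1.42, 1.44], [-3.14, 3.14]. Speed limits (rad/s): [2.79, 2.79, 3.14, 3.14, 3.14, 3.14].

INTERFACE

Orientations are given as a unit quaternion [x, y, z, w].
In Python, from workcell import bot, camera, job_done gives the robot as it stands.
- The arm moves only by the tool carry_out, never from a script. Its argument "plan" is a list of rows, each an object of numbers: "dx", "dy", "dz": the shift along the tool's x, y, z in mm; "twist": the turn about the tool's z in degrees; "fingers": the closure, from -1 (fully open) to 1 (shut). In form: [{"dx": .., "dy": .., "dz": .., "twist": .., "fingers": ..}, ...]. A call has exactly 5 rows; each row is the pose to reach, as a shift and turn from the pose commanded when the call began, along the tool's axes at that moment; what a row does not reach only later rows make up. A row lasts 1/12 s, in which the tool goes at most 41.7 mm and 7.16 degrees, less where a joint would pass 70% of its speed; a pose out of reach is approached as far as the arm can. A call with a gripper value outside its range is refused whole. The fingers move at their own pace and stop on an object; the grip force is fixed at half the most. Time passes only in rows, so rows that repeat a pose let the fingers close, or fill a call up. It gives the time, the measured TCP pose, the force, the opening and the grip force at its end, in the units of the state.
- bot.get_obs(): the state, without advancing time (a new reading comes with each control period).
- camera(name): name is "scene" or "side" or "wrist"; returns a dict with "image" (384x512x3 uint8, red, green, blue), "intrinsics" (3x3 intrinsics, pixels), "distortion" ([k1, k2, p1, p2, k3] as OpenCV has them; the pictures are not rectified), "eye" and "attitude" of the camera in the world. Camera axes: x right, y down, z forward; pixel columns grow to the right and rows downward; lengths in m; the calibration is good to about 2 mm. A picture is of the moment at which its call begins. There is no depth.
- job_done(): hands the job in; it is judged then, once.
The state is a dict: "clock": time; "joint_pos": joint angles; "joint_vel": joint speeds; "tau": joint torques, N m; "eef_pos": TCP position; "tool_rot": TCP orientation; "ft_force": force on the tool from outside, world axes, zero at the start; "ft_torque": the same for the moment, N m; "grip_width": finger opening in m; "grasp_force": force on a finger pad.
Only numpy, scipy, OpenCV 4.12 (cv2) and the standard library are available. Lean on these libraries where they do the work, as an engineer would, in place of code of your own. Each camera call takes 0.05 s, during which the arm holds its last target. There are 200 camera calls.

## Working session

There is one attempt and no reset: what is moved stays moved. The work goes in short steps, Python scripts to look and compute and a tool call to move; the robot and the scene stay as the last step left them, time stands still between calls to the robot, and variables do not carry over. Pictures are saved under pics/ and viewed, at most 10 in all, crops included, and the job is handed in when it is done.

Besides the shell and the picture viewer there is one more tool, called after ">>>" by a JSON object that holds its "name" and its "arguments", one argument or row to a line. carry_out: Moves the arm, as the interface text tells. Its arguments: {"type":"object","properties":{"plan":{"type":"array","items":{"type":"object","properties":{"dx":{"type":"number"},"dy":{"type":"number"},"dz":{"type":"number"},"twist":{"type":"number"},"fingers":{"type":"number"}}}}},"required":["plan"]}

```bash
mkdir -p pics; python3 - <<'E'
from workcell import bot,camera
import cv2,numpy as np
o=bot.get_obs()
for k in o: print(k,np.round(o[k],3))
ims=[]
for n in ["scene","side"]:
    c=camera(n); cv2.imwrite(f"pics/{n}0.png",c["image"][:,:,::-1]); print(n,c["intrinsics"],c["distortion"],c["eye"],c["attitude"])
E
```

```text
clock 0.0
joint_pos [1.271 0.241 0.004 1.335 0.    1.571]
joint_vel [ 0.001  0.     0.002 -0.001  0.     0.002]
tau [ 1.0000e-03 -3.7232e+01  2.5241e+01  1.7000e-02  0.0000e+00  0.0000e+00]
eef_pos [0.147 0.477 0.23 ]
tool_rot [ 0.149  0.989 -0.001 -0.   ]
ft_force [-0.52   0.434  0.262]
ft_torque [ 0.029 -0.012 -0.01 ]
grasp_force 0.0
grip_width 0.085
scene [[360.74047261   0.         250.15322638]
 [  0.         360.74047261 194.47436444]
 [  0.           0.           1.        ]] [-0.05202123  0.          0.          0.          0.        ] [ 1.26107159 -0.40347782  1.02468935] [ 0.80426534  0.46919788 -0.19299124 -0.30945919]
side [[407.02927149   0.         246.94914527]
 [  0.         407.02927149 196.5321602 ]
 [  0.           0.           1.        ]] [-0.11962335  0.          0.          0.          0.        ] [ 0.05738397 -0.7533191   1.1327033 ] [ 0.89996839 -0.25551117  0.0975204  -0.33950068]
```

View pics/scene0.png

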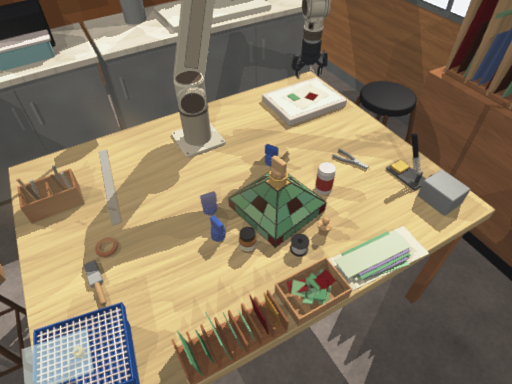

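View pics/side0.png

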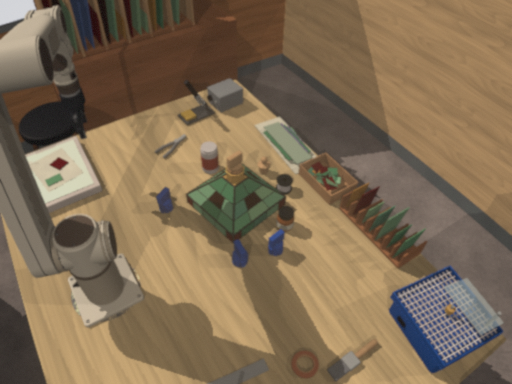

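The plug is in the brass neck on top of the shade, at scene (278,168) and side (235,163). The look-alikes are the small ball-knob stopper at scene (324,225) and side (265,163), plus blue blocks at scene (271,153), (208,203) and (218,230). The pale-wood piece with a bar on the neck fits the description, so I'll confirm it in an enlarged crop.

```bash
python3 - <<'E'
import cv2,numpy as np
a=cv2.imread("pics/scene0.png")[130:250,215:340]; b=cv2.imread("pics/side0.png")[135:255,175:300]
f=lambda i,:cv2.resize(i,(400,384),interpolation=cv2.INTER_CUBIC)
cv2.imwrite("pics/crop1.png",np.hstack([f(a),f(b)]))
E
```

```text
(no output)
```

View pics/crop1.png

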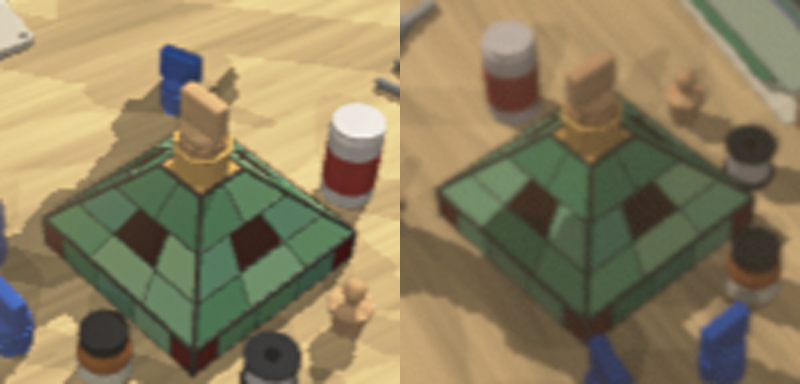

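The crop confirms it: a pale bar grip in the neck, while the stopper has a ball knob and stands on the bench. Next I'll measure the shade corners (z=45 mm) and the bar top (z=241 mm) from both views.

```bash
cat > h.py <<'E'
import cv2,numpy as np
from scipy.spatial.transform import Rotation as R
def cast(c,px,z):
    p=cv2.undistortPoints(np.array(px,float).reshape(-1,1,2),c["intrinsics"],np.array(c["distortion"]))[:,0]
    d=R.from_quat(c["attitude"]).apply(np.c_[p,np.ones(len(p))]); e=np.array(c["eye"])
    return e+d*((z-e[2])/d[:,2])[:,None]
def proj(c,P):
    r=R.from_quat(c["attitude"]).inv(); e=np.array(c["eye"])
    return cv2.projectPoints(np.array(P,float).reshape(-1,1,3),r.as_rotvec(),-r.apply(e),c["intrinsics"],np.array(c["distortion"]))[0][:,0]
E
python3 - <<'E'
from workcell import camera
from h import *
S={"scene":([(45,218),(353,232),(197,350)],[(180,88),(195,83),(230,113),(217,120)],215,130,0),
"side":([(437,190),(752,200),(588,318)],[(567,75),(612,52)],175,135,400)}
for n,(k,b,ox,oy,s) in S.items():
    c=camera(n); g=lambda q:(np.array(q,float)-[s,0])/[3.2,3.2]+[ox,oy]
    P=cast(c,g(k),.045)[:,:2]; print(n,P.round(4),"ctr",((P[0]+P[1])/2).round(4),"diag",P[1]-P[0],np.linalg.norm(P[0]-P[1]), "sides ang",np.degrees(np.arctan2(*(P[2]-P[0])[::-1])),np.degrees(np.arctan2(*(P[1]-P[2])[::-1])), np.linalg.norm(P[2]-P[0]),np.linalg.norm(P[2]-P[1]))
    B=cast(c,g(b),.241)[:,:2]; print("bar",B.round(4),B.mean(0))
    # pale wood on neck mask
E
```

```text
scene [[ 0.4362 -0.0567]
 [ 0.6299  0.2351]
 [ 0.6803 -0.0034]] ctr [0.5331 0.0892] diag [0.19365461 0.29178742] 0.3502028090620422 sides ang 12.310688535664218 101.94134004909856 0.2498428825029026 0.24379346212064887
bar [[0.5103 0.0741]
 [0.5114 0.0914]
 [0.5675 0.0977]
 [0.5696 0.081 ]] [0.53968784 0.08604019]
side [[ 0.3843  0.1825]
 [ 0.6761 -0.0148]
 [ 0.4388 -0.0583]] ctr [0.5302 0.0839] diag [ 0.29176787 -0.19728059] 0.35220465829148223 sides ang -77.25122316346597 10.399217040504857 0.24691339367213738 0.2412425204906278
bar [[0.5036 0.0841]
 [0.5593 0.0896]] [0.53142788 0.08684403]
```

>>> {"name": "carry_out", "arguments": {
  "plan": [
    {"dx": -20, "dy": -10, "dz": -25, "twist": -5, "fingers": -1},
    {"dx": -50, "dy": -26, "dz": -45, "twist": -10, "fingers": -1},
    {"dx": -82, "dy": -44, "dz": -60, "twist": -15, "fingers": -1},
    {"dx": -116, "dy": -62, "dz": -65, "twist": -20, "fingers": -1},
    {"dx": -150, "dy": -80, "dz": -65, "twist": -25, "fingers": -1}
  ]
}}

```text
clock: 0.62
eef_pos: [0.2686, 0.3565, 0.2981]
tool_rot: [-0.071, 0.997, 0.001, 0.001]
ft_force: [1.3, -0.4, -0.4]
grip_width: 0.085
grasp_force: 0.0
```

```bash
cat > s.py <<'E'
from workcell import bot
from h import *
import sys
def st(T=None,yaw=None):
    o=bot.get_obs(); r=R.from_quat(o["tool_rot"]); m=r.as_matrix(); p=np.array(o["eef_pos"])
    print("t",round(o["clock"],2),"tcp",p.round(4),"yaw_y",np.degrees(np.arctan2(m[1,1],m[0,1])).round(2),"j",np.round(o["joint_pos"],2),"F",np.round(o["ft_force"],1),"w",round(o["grip_width"],4),"g",o["grasp_force"])
    if T is not None: print("delta tool mm",(r.inv().apply(np.array(T)-p)*1000).round(1))
if __name__=="__main__": st([float(v) for v in sys.argv[1:4]] if len(sys.argv)>3 else None)
E
python3 s.py .532 .086 .295
```

```text
t 0.62 tcp [0.2686 0.3565 0.2981] yaw_y 98.15 j [ 0.93  0.11  0.02  1.48 -0.    0.78] F [ 1.3 -0.4 -0.4] w 0.085 g 0.0
delta tool mm [-222.4 -305.1    2.9]
```

>>> {"name": "carry_out", "arguments": {
  "plan": [
    {"dx": -22, "dy": -30, "dz": 0, "twist": -3, "fingers": -1},
    {"dx": -44, "dy": -60, "dz": 0, "twist": -3, "fingers": -1},
    {"dx": -66, "dy": -90, "dz": 0, "twist": -3, "fingers": -1},
    {"dx": -88, "dy": -121, "dz": 0, "twist": -3, "fingers": -1},
    {"dx": -110, "dy": -151, "dz": 0, "twist": -3, "fingers": -1}
  ]
}}

```text
clock: 1.03
eef_pos: [0.3977, 0.2206, 0.2963]
tool_rot: [-0.094, 0.996, 0.0, 0.0]
ft_force: [-0.2, 0.8, -0.7]
grip_width: 0.0855
grasp_force: 0.0
```

>>> {"name": "carry_out", "arguments": {
  "plan": [
    {"dx": -22, "dy": -30, "dz": 0, "twist": 0, "fingers": -1},
    {"dx": -44, "dy": -60, "dz": 0, "twist": 0, "fingers": -1},
    {"dx": -66, "dy": -90, "dz": 0, "twist": 0, "fingers": -1},
    {"dx": -88, "dy": -120, "dz": 0, "twist": 0, "fingers": -1},
    {"dx": -98, "dy": -135, "dz": 0, "twist": 0, "fingers": -1}
  ]
}}

```text
clock: 1.45
eef_pos: [0.5209, 0.1051, 0.2955]
tool_rot: [-0.093, 0.996, -0.001, 0.0]
ft_force: [0.1, 0.5, 0.4]
grip_width: 0.0851
grasp_force: 0.0
```

```bash
python3 s.py .532 .086 .295; python3 - <<'E'
from workcell import camera
import cv2
from h import *
c=camera("wrist"); print(c["eye"],c["attitude"])
im=c["image"][:,:,::-1].copy()
cv2.imwrite("pics/wrist1.png",im)
for z in (.178,.241): print(z,proj(c,[(.532,.086,z)]))
E
```

```text
t 1.45 tcp [0.5209 0.1051 0.2955] yaw_y 100.63 j [ 0.2   0.29  0.23  1.52 -0.    0.01] F [0.1 0.5 0.4] w 0.0851 g 0.0
delta tool mm [ -7.4 -20.8   0.5]
[0.44309841 0.09118767 0.43894067] [0.63082901 0.76016303 0.11968216 0.09941387]
0.178 [[229.72616708 191.10694806]]
0.241 [[222.79907356 220.49302937]]
```

View pics/wrist1.png

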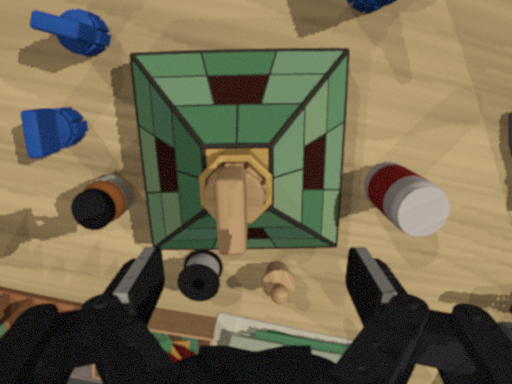

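The wrist view shows the bar running roughly from (230,168) to (233,252) in the neck octagon centred near (237,187). I'll enlarge it to refine.

```bash
python3 - <<'E'
import cv2
im=cv2.imread("pics/wrist1.png")[135:265,180:300]
cv2.imwrite("pics/crop2.png",cv2.resize(im,None,fx=4.5,fy=4.5,interpolation=cv2.INTER_CUBIC))
E
```

```text
(no output)
```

View pics/crop2.png

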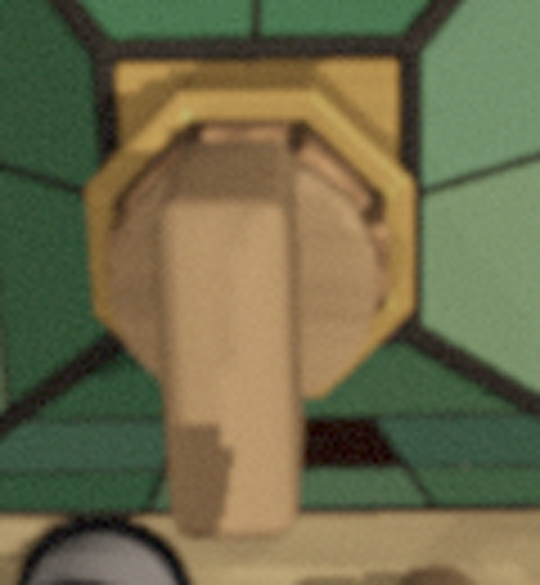

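```bash
python3 - <<'E'
import cv2
from workcell import camera
from h import *
c=camera("wrist"); g=lambda q:np.array(q,float)/4.5+[180,135]
B=cast(c,g([(163,202),(290,202),(299,533),(177,533)]),.241)[:,:2]
v=(B[2]+B[3]-B[0]-B[1])/2
print(B.round(4),"ctr",B.mean(0),"len",np.linalg.norm(v),"ang",np.degrees(np.arctan2(v[1],v[0])))
O=cast(c,g([(85,185),(415,185),(93,312),(414,312)]),.178)[:,:2]; print(O.round(4),O.mean(0))
Q=cast(c,[(131,55),(349,49),(336,247),(152,248)],.045)[:,:2];print(Q.round(4),Q.mean(0))
E
python3 s.py .532 .086 .212
```

```text
[[0.5055 0.0762]
 [0.5022 0.0941]
 [0.5546 0.1047]
 [0.5581 0.0861]] ctr [0.53012241 0.0902527 ] len 0.053490708435459014 ang 11.02355773781812
[[0.5245 0.0567]
 [0.5132 0.1179]
 [0.5496 0.0615]
 [0.5382 0.1227]] [0.53137717 0.08971126]
[[ 0.4341 -0.0592]
 [ 0.3821  0.1893]
 [ 0.6321  0.2394]
 [ 0.6808 -0.012 ]] [0.53226561 0.08938863]
t 1.55 tcp [0.5202 0.1056 0.2952] yaw_y 100.55 j [ 0.2   0.29  0.23  1.52 -0.    0.02] F [-0.7  0.5  0.5] w 0.0857 g 0.0
delta tool mm [ -8.1 -21.4  83.2]
```

>>> {"name": "carry_out", "arguments": {
  "plan": [
    {"dx": -4, "dy": -10, "dz": 0, "twist": 0, "fingers": -1},
    {"dx": -7.5, "dy": -19, "dz": 0, "twist": -0.5, "fingers": -1},
    {"dx": -7.5, "dy": -19, "dz": 20, "twist": -0.5, "fingers": -1},
    {"dx": -7.5, "dy": -19, "dz": 35, "twist": -0.5, "fingers": -1},
    {"dx": -7.5, "dy": -19, "dz": 35, "twist": -0.5, "fingers": -1}
  ]
}}

```text
clock: 1.97
eef_pos: [0.5272, 0.091, 0.2584]
tool_rot: [-0.099, 0.995, -0.0, -0.003]
ft_force: [-0.1, 0.1, -0.8]
grip_width: 0.0856
grasp_force: 0.0
```

```bash
python3 s.py .531 .089 .211
```

```text
t 1.97 tcp [0.5272 0.091  0.2584] yaw_y 101.39 j [ 0.17  0.31  0.16  1.43  0.   -0.03] F [-0.1  0.1 -0.8] w 0.0856 g 0.0
delta tool mm [-3.6 -2.7 47.3]
```

>>> {"name": "carry_out", "arguments": {
  "plan": [
    {"dx": -3, "dy": -2, "dz": 15, "twist": 0, "fingers": -1},
    {"dx": -3, "dy": -2, "dz": 30, "twist": 0, "fingers": -1},
    {"dx": -3, "dy": -2, "dz": 42, "twist": 0, "fingers": -1},
    {"dx": -3, "dy": -2, "dz": 48, "twist": 0, "fingers": -1},
    {"dx": -3, "dy": -2, "dz": 48, "twist": 0, "fingers": -1}
  ]
}}

```text
clock: 2.38
eef_pos: [0.5317, 0.0899, 0.2126]
tool_rot: [-0.099, 0.995, -0.0, -0.001]
ft_force: [0.4, 0.3, -0.3]
grip_width: 0.0853
grasp_force: 0.0
```

```bash
python3 s.py .531 .089 .211; python3 - <<'E'
from workcell import camera
import cv2,numpy as np
a=camera("scene")["image"][120:220,215:340,::-1]; b=camera("side")["image"][100:200,175:300,::-1]
f=lambda i:cv2.resize(i,(400,320),interpolation=cv2.INTER_CUBIC)
cv2.imwrite("pics/pre.png",np.hstack([f(a),f(b)]))
E
```

```text
t 2.38 tcp [0.5317 0.0899 0.2126] yaw_y 101.39 j [ 0.17  0.33  0.08  1.32  0.   -0.03] F [ 0.4  0.3 -0.3] w 0.0853 g 0.0
delta tool mm [ 0.9 -0.7  1.6]
```

View pics/pre.png

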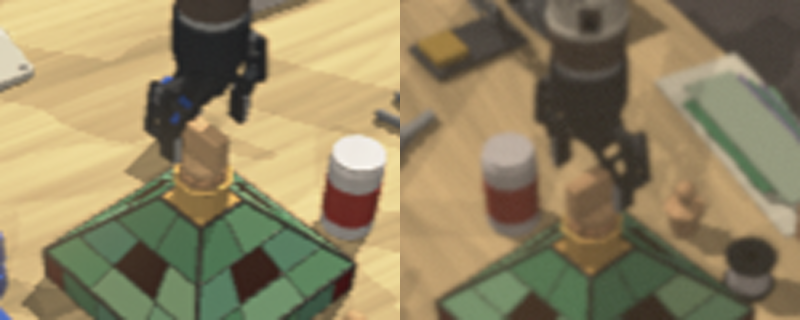

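The fingers stand either side of the bar (scene crop (205,145), side crop (590,195)), so I'll close them.

>>> {"name": "carry_out", "arguments": {
  "plan": [
    {"dx": 0, "dy": 0, "dz": 0, "twist": 0, "fingers": 1},
    {"dx": 0, "dy": 0, "dz": 0, "twist": 0, "fingers": 1},
    {"dx": 0, "dy": 0, "dz": 0, "twist": 0, "fingers": 1},
    {"dx": 0, "dy": 0, "dz": 0, "twist": 0, "fingers": 1},
    {"dx": 0, "dy": 0, "dz": 0, "twist": 0, "fingers": 1}
  ]
}}

```text
clock: 2.9
eef_pos: [0.5329, 0.0895, 0.2136]
tool_rot: [-0.099, 0.995, 0.0, 0.0]
ft_force: [-0.4, 0.2, 0.1]
grip_width: 0.0259
grasp_force: 0.0
```

>>> {"name": "carry_out", "arguments": {
  "plan": [
    {"dx": 0, "dy": 0, "dz": 0, "twist": 0, "fingers": 1},
    {"dx": 0, "dy": 0, "dz": 0, "twist": 0, "fingers": 1},
    {"dx": 0, "dy": 0, "dz": 0, "twist": 0, "fingers": 1},
    {"dx": 0, "dy": 0, "dz": 0, "twist": 0, "fingers": 1},
    {"dx": 0, "dy": 0, "dz": 0, "twist": 0, "fingers": 1}
  ]
}}

```text
clock: 3.32
eef_pos: [0.5328, 0.0899, 0.2137]
tool_rot: [-0.099, 0.995, 0.0, 0.0]
ft_force: [-1.8, 3.1, 4.2]
grip_width: 0.0191
grasp_force: 60.9
```

>>> {"name": "carry_out", "arguments": {
  "plan": [
    {"dx": -2, "dy": 0, "dz": 0, "twist": 0, "fingers": 1},
    {"dx": -4, "dy": 0, "dz": 0, "twist": 0, "fingers": 1},
    {"dx": -6, "dy": 0, "dz": 0, "twist": 0, "fingers": 1},
    {"dx": -7, "dy": 0, "dz": 0, "twist": 0, "fingers": 1},
    {"dx": -7, "dy": 0, "dz": 0, "twist": 0, "fingers": 1}
  ]
}}

```text
clock: 3.73
eef_pos: [0.5347, 0.0902, 0.2133]
tool_rot: [-0.099, 0.995, -0.0, -0.005]
ft_force: [-14.2, -0.2, 12.2]
grip_width: 0.019
grasp_force: 62.0
```

```bash
cat > chk.py <<'E'
from workcell import camera
import cv2,numpy as np,sys
from h import *
# shade shift via phase correlation vs first pictures (skirt/roof region), px -> mm; plug bar: view crop
for n,(y0,y1,x0,x1) in {"scene":(192,240,228,328),"side":(190,236,186,286)}.items():
    c=camera(n); g=lambda i:cv2.cvtColor(i,cv2.COLOR_BGR2GRAY)[y0:y1,x0:x1].astype(np.float32)
    im=c["image"][:,:,::-1].copy(); cv2.imwrite(f"pics/{n}_now.png",im)
    W=cv2.createHanningWindow((x1-x0,y1-y0),cv2.CV_32F)
    (dx,dy),r=cv2.phaseCorrelate(g(cv2.imread(f"pics/{n}0.png")),g(im),W)
    m=np.array([(x0+x1)/2,(y0+y1)/2]); P=cast(c,[m,m+[dx,dy]],.06); print(n,"shade shift mm",((P[1]-P[0])*1000).round(1)[:2],round(r,2))
a=cv2.imread("pics/scene_now.png")[120:220,215:340]; b=cv2.imread("pics/side_now.png")[100:200,175:300]
f=lambda i:cv2.resize(i,(400,320),interpolation=cv2.INTER_CUBIC)
cv2.imwrite(f"pics/now_{sys.argv[1]}.png",np.hstack([f(a),f(b)]))
E
python3 chk.py a; python3 s.py
```

```text
scene shade shift mm [ 0.2 -0. ] 0.99
side shade shift mm [ 0.3 -0.8] 0.75
t 3.83 tcp [0.5347 0.0902 0.2133] yaw_y 101.31 j [ 0.17  0.34  0.09  1.33  0.   -0.03] F [-13.5   0.4  11.4] w 0.0192 g 61.94707989692688
```

>>> {"name": "carry_out", "arguments": {
  "plan": [
    {"dx": -2, "dy": 0, "dz": -1, "twist": 0, "fingers": 1},
    {"dx": -4, "dy": 0, "dz": -2, "twist": 0, "fingers": 1},
    {"dx": -5, "dy": 0, "dz": -3, "twist": 0, "fingers": 1},
    {"dx": -5, "dy": 0, "dz": -3, "twist": 0, "fingers": 1},
    {"dx": -5, "dy": 0, "dz": -3, "twist": 0, "fingers": 1}
  ]
}}

```text
clock: 4.25
eef_pos: [0.5359, 0.0904, 0.2135]
tool_rot: [-0.099, 0.995, -0.001, -0.01]
ft_force: [-18.8, -1.8, 6.1]
grip_width: 0.0189
grasp_force: 61.0
```

```bash
python3 chk.py b; python3 s.py
```

```text
scene shade shift mm [ 0.2 -0.3] 1.01
side shade shift mm [ 1.2 -0.1] 0.8
t 4.35 tcp [0.5359 0.0904 0.2135] yaw_y 101.31 j [ 0.17  0.35  0.11  1.35  0.   -0.03] F [-18.3  -1.3   5.5] w 0.0191 g 60.95598578453064
```

View pics/now_b.png

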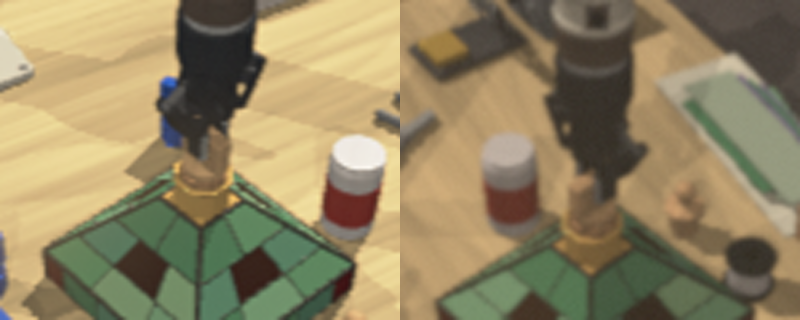

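>>> {"name": "carry_out", "arguments": {
  "plan": [
    {"dx": -3, "dy": 0, "dz": 0, "twist": 0, "fingers": 1},
    {"dx": -6, "dy": 0, "dz": 0, "twist": 0, "fingers": 1},
    {"dx": -6, "dy": 0, "dz": 0, "twist": 0, "fingers": 1},
    {"dx": -6, "dy": 0, "dz": 0, "twist": 0, "fingers": 1},
    {"dx": -6, "dy": 0, "dz": 0, "twist": 0, "fingers": 1}
  ]
}}

```text
clock: 4.77
eef_pos: [0.5419, 0.0915, 0.2134]
tool_rot: [-0.098, 0.995, -0.001, -0.01]
ft_force: [-18.2, -0.9, 4.7]
grip_width: 0.0192
grasp_force: 61.2
```

```bash
python3 chk.py c; python3 s.py; python3 -c "
from workcell import bot;print(bot.get_obs()['ft_torque'])"
```

```text
scene shade shift mm [-0.1  0.2] 1.01
side shade shift mm [ 0.9 -0. ] 0.84
t 4.87 tcp [0.5419 0.0915 0.2134] yaw_y 101.3 j [ 0.17  0.36  0.13  1.35 -0.   -0.03] F [-18.1  -2.2   5. ] w 0.0187 g 61.215083599090576
[-0.29469009  4.09015723 -0.05984911]
```

>>> {"name": "carry_out", "arguments": {
  "plan": [
    {"dx": 9, "dy": 0, "dz": -1, "twist": 0, "fingers": 1},
    {"dx": 18, "dy": 0, "dz": -2, "twist": 0, "fingers": 1},
    {"dx": 27, "dy": 0, "dz": -3, "twist": 0, "fingers": 1},
    {"dx": 34, "dy": 0, "dz": -4, "twist": 0, "fingers": 1},
    {"dx": 34, "dy": 0, "dz": -4, "twist": 0, "fingers": 1}
  ]
}}

```text
clock: 5.28
eef_pos: [0.5113, 0.0849, 0.2155]
tool_rot: [-0.098, 0.995, -0.001, -0.007]
ft_force: [-1.3, -0.6, -23.8]
grip_width: 0.0191
grasp_force: 59.7
```

```bash
python3 chk.py d; python3 s.py
```

```text
scene shade shift mm [-30.9  -6.4] 0.68
side shade shift mm [-26.6  -4.5] 0.69
t 5.38 tcp [0.5137 0.0854 0.2162] yaw_y 101.3 j [ 0.17  0.3   0.04  1.32 -0.   -0.03] F [ -0.3  -0.5 -24.8] w 0.0191 g 59.50879096984863
```

>>> {"name": "carry_out", "arguments": {
  "plan": [
    {"dx": -2, "dy": 0, "dz": 0, "twist": 0, "fingers": 1},
    {"dx": -5, "dy": 0, "dz": 0, "twist": 0, "fingers": 1},
    {"dx": -8, "dy": 0, "dz": 0, "twist": 0, "fingers": 1},
    {"dx": -11, "dy": 0, "dz": 0, "twist": 0, "fingers": 1},
    {"dx": -14, "dy": 0, "dz": 0, "twist": 0, "fingers": 1}
  ]
}}

```text
clock: 5.8
eef_pos: [0.531, 0.0891, 0.2195]
tool_rot: [-0.099, 0.995, -0.0, -0.001]
ft_force: [-0.5, -0.0, -25.6]
grip_width: 0.0191
grasp_force: 59.5
```

```bash
python3 chk.py e; python3 s.py
```

```text
scene shade shift mm [-9.3 -0.5] 0.92
side shade shift mm [-3.8  2.2] 0.88
t 5.9 tcp [0.5317 0.0893 0.22  ] yaw_y 101.32 j [ 0.17  0.32  0.09  1.33 -0.   -0.03] F [  1.9  -0.2 -24.5] w 0.019 g 59.50007915496826
```

View pics/now_e.png

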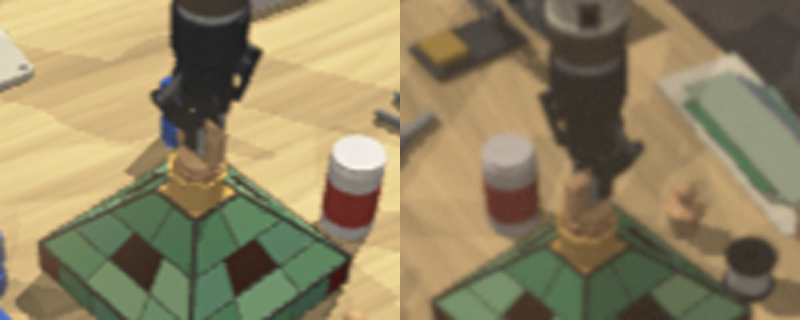

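>>> {"name": "carry_out", "arguments": {
  "plan": [
    {"dx": -4, "dy": 0, "dz": 2, "twist": 0, "fingers": 1},
    {"dx": -6, "dy": 0, "dz": 4, "twist": 0, "fingers": 1},
    {"dx": -6, "dy": 0, "dz": 7, "twist": 0, "fingers": 1},
    {"dx": -6, "dy": 0, "dz": 10, "twist": 0, "fingers": 1},
    {"dx": -6, "dy": 0, "dz": 13, "twist": 0, "fingers": 1}
  ]
}}

```text
clock: 6.32
eef_pos: [0.537, 0.0903, 0.2136]
tool_rot: [-0.099, 0.995, 0.0, 0.003]
ft_force: [-13.0, -2.5, 17.5]
grip_width: 0.0189
grasp_force: 65.7
```

```bash
python3 chk.py f; python3 s.py
```

```text
scene shade shift mm [-2. -1.] 1.04
side shade shift mm [-1.6 -1.2] 0.87
t 6.42 tcp [0.5369 0.0903 0.2136] yaw_y 101.32 j [ 0.17  0.33  0.08  1.32 -0.   -0.03] F [-11.1  -1.2   5. ] w 0.0187 g 63.827712535858154
```

>>> {"name": "carry_out", "arguments": {
  "plan": [
    {"dx": 3, "dy": 0, "dz": 1, "twist": 0, "fingers": 1},
    {"dx": 6, "dy": 0, "dz": 2, "twist": 0, "fingers": 1},
    {"dx": 9, "dy": 0, "dz": 3, "twist": 0, "fingers": 1},
    {"dx": 12, "dy": 0, "dz": 4, "twist": 0, "fingers": 1},
    {"dx": 14, "dy": 0, "dz": 5, "twist": 0, "fingers": 1}
  ]
}}

```text
clock: 6.83
eef_pos: [0.5341, 0.0897, 0.2133]
tool_rot: [-0.099, 0.995, 0.001, 0.016]
ft_force: [10.8, 2.5, 7.6]
grip_width: 0.019
grasp_force: 64.3
```

```bash
python3 chk.py g; python3 s.py
```

```text
scene shade shift mm [-2.  -0.9] 1.03
side shade shift mm [-2.1 -1.2] 0.89
t 6.93 tcp [0.534  0.0897 0.2133] yaw_y 101.33 j [ 0.17  0.31  0.04  1.28  0.   -0.03] F [8.8 2.7 6. ] w 0.0189 g 63.9138400554657
```

Good: no slip, and the force is under control. I'll keep going.

>>> {"name": "carry_out", "arguments": {
  "plan": [
    {"dx": 3, "dy": 0, "dz": 1, "twist": 0, "fingers": 1},
    {"dx": 6, "dy": 0, "dz": 2, "twist": 0, "fingers": 1},
    {"dx": 9, "dy": 0, "dz": 3, "twist": 0, "fingers": 1},
    {"dx": 11, "dy": 0, "dz": 4, "twist": 0, "fingers": 1},
    {"dx": 13, "dy": 0, "dz": 4, "twist": 0, "fingers": 1}
  ]
}}

```text
clock: 7.35
eef_pos: [0.5281, 0.0885, 0.2128]
tool_rot: [-0.099, 0.995, 0.002, 0.024]
ft_force: [19.6, 4.3, 10.4]
grip_width: 0.019
grasp_force: 64.7
```

```bash
python3 chk.py h; python3 s.py;  python3 -c "
from workcell import bot;print(bot.get_obs()['ft_torque'])"
```

```text
scene shade shift mm [-1.8 -1.1] 1.04
side shade shift mm [-2.  -1.4] 0.84
t 7.45 tcp [0.5275 0.0884 0.2128] yaw_y 101.35 j [ 0.17  0.28  0.01  1.25  0.   -0.03] F [18.9  5.3 10. ] w 0.0191 g 64.78772163391113
[ 0.96519796 -4.29919096  0.01551167]
```

>>> {"name": "carry_out", "arguments": {
  "plan": [
    {"dx": 2, "dy": 0, "dz": 0, "twist": 0, "fingers": 1},
    {"dx": 4, "dy": 0, "dz": 0, "twist": 0, "fingers": 1},
    {"dx": 6, "dy": 0, "dz": 0, "twist": 0, "fingers": 1},
    {"dx": 7, "dy": 0, "dz": 0, "twist": 0, "fingers": 1},
    {"dx": 7, "dy": 0, "dz": 0, "twist": 0, "fingers": 1}
  ]
}}

```text
clock: 7.87
eef_pos: [0.521, 0.0871, 0.2124]
tool_rot: [-0.099, 0.995, 0.002, 0.024]
ft_force: [19.9, 4.6, 8.1]
grip_width: 0.019
grasp_force: 64.7
```

```bash
python3 chk.py i; python3 s.py
```

```text
scene shade shift mm [-1.9 -1.4] 1.06
side shade shift mm [-2.5 -1.5] 0.85
t 7.97 tcp [0.5211 0.0872 0.2124] yaw_y 101.35 j [ 0.17  0.27 -0.01  1.25  0.   -0.03] F [20.8  4.8  7.9] w 0.0187 g 64.75292801856995
```

View pics/now_i.png

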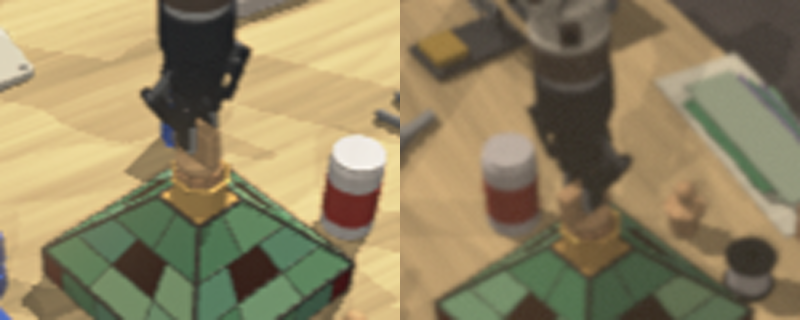

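>>> {"name": "carry_out", "arguments": {
  "plan": [
    {"dx": -2, "dy": 0, "dz": -1, "twist": 0, "fingers": 0.6},
    {"dx": -4, "dy": 0, "dz": -2, "twist": 0, "fingers": 0.6},
    {"dx": -6, "dy": 0, "dz": -3, "twist": 0, "fingers": 0.6},
    {"dx": -8, "dy": 0, "dz": -4, "twist": 0, "fingers": 0.58},
    {"dx": -10, "dy": 0, "dz": -5, "twist": 0, "fingers": 0.58}
  ]
}}

```text
clock: 8.38
eef_pos: [0.5227, 0.0875, 0.2122]
tool_rot: [-0.099, 0.995, 0.001, 0.013]
ft_force: [7.2, 1.0, -3.9]
grip_width: 0.0194
grasp_force: 63.4
```

>>> {"name": "carry_out", "arguments": {
  "plan": [
    {"dx": -4, "dy": 0, "dz": -1, "twist": 0, "fingers": 1},
    {"dx": -8, "dy": 0, "dz": -2, "twist": 0, "fingers": 1},
    {"dx": -12, "dy": 0, "dz": -4, "twist": 0, "fingers": 1},
    {"dx": -15, "dy": 0, "dz": -5, "twist": 0, "fingers": 1},
    {"dx": -18, "dy": 0, "dz": -5, "twist": 0, "fingers": 1}
  ]
}}

```text
clock: 8.8
eef_pos: [0.5281, 0.0886, 0.2114]
tool_rot: [-0.099, 0.995, -0.0, -0.002]
ft_force: [-11.1, -1.8, 6.6]
grip_width: 0.0191
grasp_force: 64.7
```

```bash
python3 chk.py j; python3 s.py
```

```text
scene shade shift mm [-1.9 -1. ] 1.03
side shade shift mm [-1.6 -1.4] 0.89
t 8.9 tcp [0.5285 0.0887 0.2113] yaw_y 101.33 j [ 0.17  0.32  0.06  1.31 -0.   -0.03] F [-10.   -1.8   5.2] w 0.019 g 64.57848787307739
```

>>> {"name": "carry_out", "arguments": {
  "plan": [
    {"dx": -2, "dy": 0, "dz": -2, "twist": 0, "fingers": 1},
    {"dx": -4, "dy": 0, "dz": -3, "twist": 0, "fingers": 1},
    {"dx": -6, "dy": 0, "dz": -4, "twist": 0, "fingers": 1},
    {"dx": -8, "dy": 0, "dz": -5, "twist": 0, "fingers": 1},
    {"dx": -10, "dy": 0, "dz": -6, "twist": 0, "fingers": 1}
  ]
}}

```text
clock: 9.32
eef_pos: [0.5381, 0.0906, 0.2119]
tool_rot: [-0.099, 0.995, -0.0, -0.004]
ft_force: [-0.5, -0.0, -23.6]
grip_width: 0.0192
grasp_force: 60.5
```

```bash
python3 chk.py k; python3 s.py
```

```text
scene shade shift mm [6.6 0.7] 1.04
side shade shift mm [8.7 1.1] 0.82
t 9.42 tcp [0.5396 0.0909 0.2122] yaw_y 101.32 j [ 0.17  0.35  0.1   1.33 -0.   -0.03] F [  0.4  -0.4 -23.8] w 0.0191 g 60.49794673919678
```

>>> {"name": "carry_out", "arguments": {
  "plan": [
    {"dx": 4, "dy": 0, "dz": 0, "twist": 0, "fingers": 1},
    {"dx": 8, "dy": 0, "dz": 1, "twist": 0, "fingers": 1},
    {"dx": 8, "dy": 0, "dz": 2, "twist": 0, "fingers": 1},
    {"dx": 8, "dy": 0, "dz": 3, "twist": 0, "fingers": 1},
    {"dx": 8, "dy": 0, "dz": 4, "twist": 0, "fingers": 1}
  ]
}}

```text
clock: 9.83
eef_pos: [0.5366, 0.0903, 0.2137]
tool_rot: [-0.099, 0.995, 0.0, 0.006]
ft_force: [6.6, 1.4, -8.9]
grip_width: 0.019
grasp_force: 62.3
```

```bash
python3 chk.py l; python3 s.py
```

```text
scene shade shift mm [5.1 2.1] 1.06
side shade shift mm [8.1 1.5] 0.82
t 9.93 tcp [0.5364 0.0903 0.2137] yaw_y 101.33 j [ 0.17  0.33  0.08  1.31  0.   -0.03] F [  6.3   2.  -10.1] w 0.0191 g 62.27641224861145
```

>>> {"name": "carry_out", "arguments": {
  "plan": [
    {"dx": 2, "dy": 0, "dz": 1.5, "twist": 0, "fingers": 1},
    {"dx": 5, "dy": 0, "dz": 2.5, "twist": 0, "fingers": 1},
    {"dx": 8, "dy": 0, "dz": 3.5, "twist": 0, "fingers": 1},
    {"dx": 10, "dy": 0, "dz": 4, "twist": 0, "fingers": 1},
    {"dx": 12, "dy": 0, "dz": 4, "twist": 0, "fingers": 1}
  ]
}}

```text
clock: 10.35
eef_pos: [0.5317, 0.0893, 0.2153]
tool_rot: [-0.099, 0.995, 0.001, 0.015]
ft_force: [14.9, 3.0, 2.8]
grip_width: 0.0189
grasp_force: 63.9
```

```bash
python3 chk.py m; python3 s.py
```

```text
scene shade shift mm [3.2 2.2] 1.0
side shade shift mm [7.2 0.8] 0.8
t 10.45 tcp [0.5315 0.0893 0.2154] yaw_y 101.33 j [ 0.17  0.3   0.04  1.28  0.   -0.03] F [14.2  2.5  0.5] w 0.0189 g 63.71401906013489
```

>>> {"name": "carry_out", "arguments": {
  "plan": [
    {"dx": -4, "dy": 0, "dz": -1, "twist": 0, "fingers": 1},
    {"dx": -8, "dy": 0, "dz": -2.5, "twist": 0, "fingers": 1},
    {"dx": -12, "dy": 0, "dz": -4, "twist": 0, "fingers": 1},
    {"dx": -16, "dy": 0, "dz": -5, "twist": 0, "fingers": 1},
    {"dx": -19, "dy": 0, "dz": -5.5, "twist": 0, "fingers": 1}
  ]
}}

```text
clock: 10.87
eef_pos: [0.5389, 0.0908, 0.2116]
tool_rot: [-0.099, 0.995, -0.0, -0.001]
ft_force: [-5.2, -0.8, -14.8]
grip_width: 0.0189
grasp_force: 61.9
```

```bash
python3 chk.py n; python3 s.py
```

```text
scene shade shift mm [8.5 1.5] 1.0
side shade shift mm [ 9.4 -0. ] 0.8
t 10.97 tcp [0.5388 0.0907 0.2116] yaw_y 101.32 j [ 0.17  0.34  0.09  1.32 -0.   -0.03] F [ -0.4   0.5 -15.9] w 0.0188 g 61.531280279159546
```

```bash
python3 - <<'E'
import numpy as np
D=np.array([[-7,0,.5347,.2133,-14,12],[-12,-3,.5359,.2135,-18.5,5.5],[-18,-3,.5419,.2134,-18,5],[-4,6,.5369,.2136,-11,5],[10,11,.534,.2133,8.8,6],[23,15,.5275,.2128,18.9,10],[30,15,.5211,.2124,20.8,7.9],[20,10,.5227,.2122,7.2,-3.9],[2,5,.5285,.2113,-10,5.2],[-8,-1,.5396,.2122,0,-24],[0,3,.5364,.2137,6.3,-10],[12,7,.5315,.2154,14.2,.5],[-7,1.5,.5388,.2116,-.4,-16]])
xt=-(D[:,2]-.5328)*1000/.983; zt=-(D[:,3]-.2137)*1000
A=np.c_[D[:,0]-xt,D[:,1]-zt,np.ones(len(D))]
for k in(4,5):
    s=np.linalg.lstsq(A,D[:,k],rcond=None)[0]; print(s.round(2),(A@s-D[:,k]).round(1))
M=np.array([np.linalg.lstsq(A,D[:,k],rcond=None)[0] for k in(4,5)])
print("inv",np.linalg.inv(M[:,:2]).round(3), "zero force e",np.linalg.solve(M[:,:2],-M[:,2]))
E
```

```text
[ 2.65 -1.9  -0.33] [ 1.   0.8  0.7 -0.1  0.5  0.7  0.9  2.1 -1.6  1.5 -2.6 -2.7 -1.2]
[ -2.82   4.61 -10.44] [-10.   -5.8  -6.   11.3   0.8  -5.   -6.2   5.3   3.    5.1   3.1  -0.9
   5.3]
inv [[0.67  0.276]
 [0.41  0.386]] zero force e [3.10676041 4.16190106]
```

>>> {"name": "carry_out", "arguments": {
  "plan": [
    {"dx": 3, "dy": 0, "dz": 2.5, "twist": 0, "fingers": 1},
    {"dx": 6, "dy": 0, "dz": 4.5, "twist": 0, "fingers": 1},
    {"dx": 9, "dy": 0, "dz": 6, "twist": 0, "fingers": 1},
    {"dx": 12, "dy": 0, "dz": 7, "twist": 0, "fingers": 1},
    {"dx": 16, "dy": 0, "dz": 8, "twist": 0, "fingers": 1}
  ]
}}

```text
clock: 11.38
eef_pos: [0.5347, 0.0899, 0.2117]
tool_rot: [-0.099, 0.995, 0.001, 0.015]
ft_force: [17.7, 5.3, 6.2]
grip_width: 0.0188
grasp_force: 64.5
```

```bash
python3 chk.py o; python3 s.py
```

```text
scene shade shift mm [7.2 2.1] 1.05
side shade shift mm [8.3 0.1] 0.89
t 11.48 tcp [0.5345 0.0899 0.212 ] yaw_y 101.34 j [ 0.17  0.31  0.05  1.28  0.   -0.03] F [15.8  3.2  1.6] w 0.0191 g 63.78913879394531
```

>>> {"name": "carry_out", "arguments": {
  "plan": [
    {"dx": -4, "dy": 0, "dz": -1.5, "twist": 0, "fingers": 1},
    {"dx": -8, "dy": 0, "dz": -3, "twist": 0, "fingers": 1},
    {"dx": -12, "dy": 0, "dz": -4, "twist": 0, "fingers": 1},
    {"dx": -16, "dy": 0, "dz": -5, "twist": 0, "fingers": 1},
    {"dx": -20, "dy": 0, "dz": -5, "twist": 0, "fingers": 1}
  ]
}}

```text
clock: 11.9
eef_pos: [0.5402, 0.091, 0.2108]
tool_rot: [-0.099, 0.995, -0.0, -0.003]
ft_force: [-11.8, -1.3, 7.6]
grip_width: 0.0188
grasp_force: 64.7
```

```bash
python3 chk.py p; python3 s.py
```

```text
scene shade shift mm [8.4 1.5] 1.03
side shade shift mm [ 9.4 -0.2] 0.82
t 12.0 tcp [0.5408 0.0911 0.2106] yaw_y 101.31 j [ 0.17  0.35  0.1   1.33 -0.   -0.03] F [-8.9 -1.   5.7] w 0.0189 g 64.67046976089478
```

>>> {"name": "carry_out", "arguments": {
  "plan": [
    {"dx": 4, "dy": 0, "dz": -1.5, "twist": 0, "fingers": 1},
    {"dx": 8, "dy": 0, "dz": -0.5, "twist": 0, "fingers": 1},
    {"dx": 12, "dy": 0, "dz": 1, "twist": 0, "fingers": 1},
    {"dx": 16, "dy": 0, "dz": 2, "twist": 0, "fingers": 1},
    {"dx": 20, "dy": 0, "dz": 3, "twist": 0, "fingers": 1}
  ]
}}

```text
clock: 12.42
eef_pos: [0.5344, 0.0898, 0.2121]
tool_rot: [-0.099, 0.995, 0.001, 0.013]
ft_force: [19.7, 4.8, 8.1]
grip_width: 0.0192
grasp_force: 64.6
```

```bash
python3 chk.py q; python3 s.py
```

```text
scene shade shift mm [6.1 1.8] 0.99
side shade shift mm [8.4 1.5] 0.88
t 12.52 tcp [0.5341 0.0898 0.2123] yaw_y 101.34 j [ 0.17  0.31  0.05  1.28  0.   -0.03] F [16.4  3.5  2.7] w 0.0189 g 63.95361542701721
```

>>> {"name": "carry_out", "arguments": {
  "plan": [
    {"dx": -4, "dy": 0, "dz": -2, "twist": 0, "fingers": 1},
    {"dx": -8, "dy": 0, "dz": -3.5, "twist": 0, "fingers": 1},
    {"dx": -12, "dy": 0, "dz": -5, "twist": 0, "fingers": 1},
    {"dx": -16, "dy": 0, "dz": -6, "twist": 0, "fingers": 1},
    {"dx": -20, "dy": 0, "dz": -6, "twist": 0, "fingers": 1}
  ]
}}

```text
clock: 12.93
eef_pos: [0.5377, 0.0905, 0.2106]
tool_rot: [-0.099, 0.995, -0.001, -0.007]
ft_force: [-15.6, -2.6, 2.3]
grip_width: 0.019
grasp_force: 64.0
```

```bash
python3 chk.py r; python3 s.py
```

```text
scene shade shift mm [4.9 0.2] 1.07
side shade shift mm [ 4.9 -1.1] 0.86
t 13.03 tcp [0.5379 0.0905 0.2105] yaw_y 101.33 j [ 0.17  0.35  0.1   1.34 -0.   -0.03] F [-11.8  -2.1  -1. ] w 0.0189 g 63.73480796813965
```

>>> {"name": "carry_out", "arguments": {
  "plan": [
    {"dx": 6, "dy": 0, "dz": 1.5, "twist": 4, "fingers": 1},
    {"dx": 13, "dy": 0, "dz": 3.5, "twist": 0, "fingers": 1},
    {"dx": 16, "dy": 0, "dz": 4.5, "twist": -5, "fingers": 1},
    {"dx": 11, "dy": 0, "dz": 3, "twist": 0, "fingers": 1},
    {"dx": 7, "dy": 0, "dz": 2, "twist": 5, "fingers": 1}
  ]
}}

```text
clock: 13.45
eef_pos: [0.5372, 0.0902, 0.2111]
tool_rot: [-0.054, 0.999, -0.0, 0.001]
ft_force: [-4.9, -3.0, -1.5]
grip_width: 0.0188
grasp_force: 64.0
```

```bash
python3 chk.py s; python3 s.py;python3 -c "
from workcell import bot;print(bot.get_obs()['ft_torque'])"
```

```text
scene shade shift mm [4.7 0.4] 1.07
side shade shift mm [5.7 0.2] 0.77
t 13.55 tcp [0.5374 0.0899 0.211 ] yaw_y 96.31 j [ 0.17  0.34  0.08  1.32 -0.    0.06] F [ 1.  -2.   0.7] w 0.0188 g 63.99327635765076
[-0.41846668  0.20338304 -0.15948026]
```

```bash
cat > chk.py <<'E'
from workcell import camera
from h import *
import sys
c=camera("scene"); C=np.array([.532,.0885])
q=np.array([(-.16,-.16),(.16,-.16),(.16,.16),(-.16,.16)])
H=cv2.getPerspectiveTransform(proj(c,np.c_[C+q,np.full(4,.06)]).astype(np.float32),((q+.16)*1000).astype(np.float32))
im=c["image"][:,:,::-1].copy(); cv2.imwrite(f"pics/scene_{sys.argv[1]}.png",im)
g=lambda i:cv2.GaussianBlur(cv2.warpPerspective(cv2.cvtColor(i,cv2.COLOR_BGR2GRAY),H,(320,320)),(0,0),2)
# mask: near-camera half of shade below the neck
m=np.zeros((320,320),np.uint8); P=cv2.perspectiveTransform(np.array([[(229,196),(250,188),(266,192),(280,194),(292,190),(326,200),(326,210),(277,246),(229,206)]],np.float32),H)[0]
cv2.fillPoly(m,[P.astype(np.int32)],255)
W=np.eye(2,3,dtype=np.float32)
r,W=cv2.findTransformECC(g(cv2.imread("pics/scene0.png")),g(im),W,cv2.MOTION_EUCLIDEAN,(3,100,1e-5),m,5)
print("shade shift mm",(W@[160,160,1]-160).round(1),"yaw",np.degrees(np.arctan2(W[1,0],W[0,0])).round(2),"cc",round(r,3))
E
python3 chk.py t; python3 s.py
```

```text
shade shift mm [5.5 0.1] yaw 0.08 cc 0.991
t 13.6 tcp [0.5374 0.0899 0.211 ] yaw_y 96.38 j [ 0.17  0.34  0.08  1.32 -0.    0.06] F [ 1.2 -1.2  2. ] w 0.0189 g 64.08215403556824
```

>>> {"name": "carry_out", "arguments": {
  "plan": [
    {"dx": 4, "dy": 0, "dz": 0, "twist": -6, "fingers": 1},
    {"dx": 8, "dy": 0, "dz": 1, "twist": -12, "fingers": 1},
    {"dx": 4, "dy": 0, "dz": -0.5, "twist": -6, "fingers": 1},
    {"dx": 0, "dy": 0, "dz": -2, "twist": 0, "fingers": 1},
    {"dx": 4, "dy": 0, "dz": -1, "twist": -6, "fingers": 1}
  ]
}}

```text
clock: 14.02
eef_pos: [0.5344, 0.0904, 0.2116]
tool_rot: [-0.107, 0.994, 0.001, 0.002]
ft_force: [7.4, 3.5, 4.9]
grip_width: 0.0191
grasp_force: 65.3
```

```bash
python3 s.py;python3 chk.py u
```

```text
t 14.02 tcp [0.5344 0.0904 0.2116] yaw_y 102.23 j [ 0.17  0.33  0.08  1.31  0.   -0.05] F [7.4 3.5 4.9] w 0.0191 g 65.28091549873352
shade shift mm [5.3 0. ] yaw 0.15 cc 0.992
```

>>> {"name": "carry_out", "arguments": {
  "plan": [
    {"dx": 2, "dy": 0, "dz": -1, "twist": -6, "fingers": 1},
    {"dx": -2, "dy": 0, "dz": -2, "twist": 0, "fingers": 1},
    {"dx": -6, "dy": 0, "dz": -4, "twist": 6, "fingers": 1},
    {"dx": -2, "dy": 0, "dz": -2.5, "twist": 0, "fingers": 1},
    {"dx": 2, "dy": 0, "dz": -1.5, "twist": -6, "fingers": 1}
  ]
}}

```text
clock: 14.48
eef_pos: [0.5323, 0.091, 0.2128]
tool_rot: [-0.161, 0.987, 0.002, 0.002]
ft_force: [7.4, 5.2, -3.3]
grip_width: 0.0188
grasp_force: 63.2
```

```bash
python3 s.py;python3 chk.py u
```

```text
t 14.48 tcp [0.5323 0.091  0.2128] yaw_y 108.5 j [ 0.17  0.32  0.07  1.31  0.   -0.16] F [ 7.4  5.2 -3.3] w 0.0188 g 63.18715810775757
shade shift mm [3.9 0. ] yaw 0.29 cc 0.993
```

>>> {"name": "carry_out", "arguments": {
  "plan": [
    {"dx": -4, "dy": 0, "dz": -1.5, "twist": 6, "fingers": 1},
    {"dx": -8, "dy": 0, "dz": -3, "twist": 12, "fingers": 1},
    {"dx": -4, "dy": 0, "dz": -2, "twist": 6, "fingers": 1},
    {"dx": 0, "dy": 0, "dz": -1, "twist": 0, "fingers": 1},
    {"dx": -4, "dy": 0, "dz": -2.5, "twist": 6, "fingers": 1}
  ]
}}

```text
clock: 14.95
eef_pos: [0.5346, 0.0907, 0.2149]
tool_rot: [-0.109, 0.994, -0.0, 0.001]
ft_force: [3.8, -6.7, -10.2]
grip_width: 0.019
grasp_force: 62.3
```

```bash
python3 s.py;python3 chk.py u
```

```text
t 14.95 tcp [0.5346 0.0907 0.2149] yaw_y 102.55 j [ 0.17  0.33  0.08  1.32 -0.   -0.05] F [  3.8  -6.7 -10.2] w 0.019 g 62.33929216861725
shade shift mm [3.6 0.6] yaw -0.91 cc 0.993
```

>>> {"name": "carry_out", "arguments": {
  "plan": [
    {"dx": -4, "dy": 0, "dz": -1.2, "twist": 6, "fingers": 1},
    {"dx": 0, "dy": 0, "dz": -0.2, "twist": 0, "fingers": 1},
    {"dx": 4, "dy": 0, "dz": 0.5, "twist": -6, "fingers": 1},
    {"dx": 0, "dy": 0, "dz": -1, "twist": 0, "fingers": 1},
    {"dx": -4, "dy": 0, "dz": -2.5, "twist": 6, "fingers": 1}
  ]
}}

```text
clock: 15.42
eef_pos: [0.5364, 0.0908, 0.2157]
tool_rot: [-0.055, 0.998, -0.001, -0.003]
ft_force: [-5.3, -1.6, -7.4]
grip_width: 0.0191
grasp_force: 63.1
```

```bash
python3 s.py;python3 chk.py u
```

```text
t 15.42 tcp [0.5364 0.0908 0.2157] yaw_y 96.28 j [ 0.17  0.34  0.1   1.34 -0.    0.06] F [-5.3 -1.6 -7.4] w 0.0191 g 63.14858078956604
shade shift mm [3.2 0.9] yaw -1.08 cc 0.994
```

Working: the plug creeps up and the shade stays put. I'll continue in the same pattern.

>>> {"name": "carry_out", "arguments": {
  "plan": [
    {"dx": 4, "dy": 0, "dz": 0.7, "twist": -6, "fingers": 1},
    {"dx": 8, "dy": 0, "dz": 1.3, "twist": -12, "fingers": 1},
    {"dx": 4, "dy": 0, "dz": -0.3, "twist": -6, "fingers": 1},
    {"dx": 0, "dy": 0, "dz": -2, "twist": 0, "fingers": 1},
    {"dx": 4, "dy": 0, "dz": -1, "twist": -6, "fingers": 1}
  ]
}}

```text
clock: 15.88
eef_pos: [0.5346, 0.0919, 0.2179]
tool_rot: [-0.107, 0.994, 0.001, -0.0]
ft_force: [2.6, 3.9, -2.6]
grip_width: 0.0189
grasp_force: 64.7
```

>>> {"name": "carry_out", "arguments": {
  "plan": [
    {"dx": 4, "dy": 0, "dz": 0, "twist": -6, "fingers": 1},
    {"dx": 0, "dy": 0, "dz": -1.5, "twist": 0, "fingers": 1},
    {"dx": -4, "dy": 0, "dz": -3, "twist": 6, "fingers": 1},
    {"dx": 0, "dy": 0, "dz": -2, "twist": 0, "fingers": 1},
    {"dx": 4, "dy": 0, "dz": -1, "twist": -6, "fingers": 1}
  ]
}}

```text
clock: 16.3
eef_pos: [0.5313, 0.0911, 0.219]
tool_rot: [-0.162, 0.987, 0.001, 0.001]
ft_force: [4.3, -1.4, -1.4]
grip_width: 0.019
grasp_force: 64.0
```

```bash
python3 s.py;python3 chk.py u
```

```text
t 16.3 tcp [0.5313 0.0911 0.219 ] yaw_y 108.7 j [ 0.17  0.32  0.08  1.33  0.   -0.16] F [ 4.3 -1.4 -1.4] w 0.019 g 64.0127420425415
shade shift mm [2.2 1.2] yaw -1.41 cc 0.994
```

>>> {"name": "carry_out", "arguments": {
  "plan": [
    {"dx": -4, "dy": 0, "dz": -2, "twist": 6, "fingers": 1},
    {"dx": -8, "dy": 0, "dz": -3.8, "twist": 12, "fingers": 1},
    {"dx": -4, "dy": 0, "dz": -3, "twist": 6, "fingers": 1},
    {"dx": 0, "dy": 0, "dz": -2, "twist": 0, "fingers": 1},
    {"dx": -4, "dy": 0, "dz": -3.5, "twist": 6, "fingers": 1}
  ]
}}

```text
clock: 16.77
eef_pos: [0.5332, 0.0915, 0.2222]
tool_rot: [-0.109, 0.994, 0.0, -0.001]
ft_force: [-2.1, 3.9, -12.6]
grip_width: 0.0188
grasp_force: 61.6
```

>>> {"name": "carry_out", "arguments": {
  "plan": [
    {"dx": -4, "dy": 0, "dz": -1.5, "twist": 6, "fingers": 1},
    {"dx": 0, "dy": 0, "dz": -0.7, "twist": 0, "fingers": 1},
    {"dx": 4, "dy": 0, "dz": 0, "twist": -6, "fingers": 1},
    {"dx": 0, "dy": 0, "dz": -1.5, "twist": 0, "fingers": 1},
    {"dx": -4, "dy": 0, "dz": -3, "twist": 6, "fingers": 1}
  ]
}}

```text
clock: 17.18
eef_pos: [0.5354, 0.0918, 0.2243]
tool_rot: [-0.054, 0.999, -0.001, -0.003]
ft_force: [-5.7, -3.3, -12.9]
grip_width: 0.0193
grasp_force: 61.7
```

```bash
python3 s.py;python3 chk.py u
```

```text
t 17.18 tcp [0.5354 0.0918 0.2243] yaw_y 96.15 j [ 0.17  0.34  0.12  1.36 -0.    0.06] F [ -5.7  -3.3 -12.9] w 0.0193 g 61.69221818447113
shade shift mm [2.  1.1] yaw -2.49 cc 0.99
```

>>> {"name": "carry_out", "arguments": {
  "plan": [
    {"dx": 4, "dy": 0, "dz": 1, "twist": -6, "fingers": 1},
    {"dx": 8, "dy": 0, "dz": 1.7, "twist": -12, "fingers": 1},
    {"dx": 4, "dy": 0, "dz": 0, "twist": -6, "fingers": 1},
    {"dx": 0, "dy": 0, "dz": -1.5, "twist": 0, "fingers": 1},
    {"dx": 4, "dy": 0, "dz": -0.5, "twist": -6, "fingers": 1}
  ]
}}

```text
clock: 17.65
eef_pos: [0.5335, 0.0919, 0.2258]
tool_rot: [-0.106, 0.994, 0.0, -0.001]
ft_force: [1.8, 0.2, -2.7]
grip_width: 0.019
grasp_force: 64.2
```

>>> {"name": "carry_out", "arguments": {
  "plan": [
    {"dx": 4, "dy": 0, "dz": 0.2, "twist": -6, "fingers": 1},
    {"dx": 0, "dy": 0, "dz": -1.5, "twist": 0, "fingers": 1},
    {"dx": -4, "dy": 0, "dz": -3, "twist": 6, "fingers": 1},
    {"dx": 0, "dy": 0, "dz": -2, "twist": 0, "fingers": 1},
    {"dx": 4, "dy": 0, "dz": -1, "twist": -6, "fingers": 1}
  ]
}}

```text
clock: 18.07
eef_pos: [0.5312, 0.0918, 0.2275]
tool_rot: [-0.162, 0.987, 0.001, 0.001]
ft_force: [5.4, 2.9, -4.8]
grip_width: 0.0191
grasp_force: 63.3
```

```bash
python3 s.py;python3 chk.py u
```

```text
t 18.07 tcp [0.5312 0.0918 0.2275] yaw_y 108.65 j [ 0.17  0.32  0.1   1.35  0.   -0.16] F [ 5.4  2.9 -4.8] w 0.0191 g 63.252800703048706
shade shift mm [2.1 1.1] yaw -2.64 cc 0.99
```

>>> {"name": "carry_out", "arguments": {
  "plan": [
    {"dx": -4, "dy": 0, "dz": -2, "twist": 6, "fingers": 1},
    {"dx": -8, "dy": 0, "dz": -3.8, "twist": 12, "fingers": 1},
    {"dx": -4, "dy": 0, "dz": -2.5, "twist": 6, "fingers": 1},
    {"dx": 0, "dy": 0, "dz": -1.5, "twist": 0, "fingers": 1},
    {"dx": -4, "dy": 0, "dz": -3, "twist": 6, "fingers": 1}
  ]
}}

```text
clock: 18.53
eef_pos: [0.5339, 0.0919, 0.2295]
tool_rot: [-0.109, 0.994, -0.0, -0.0]
ft_force: [2.8, -2.7, -4.6]
grip_width: 0.019
grasp_force: 63.4
```

>>> {"name": "carry_out", "arguments": {
  "plan": [
    {"dx": -4, "dy": 0, "dz": -1.5, "twist": 6, "fingers": 1},
    {"dx": 0, "dy": 0, "dz": -0.7, "twist": 0, "fingers": 1},
    {"dx": 4, "dy": 0, "dz": 0, "twist": -6, "fingers": 1},
    {"dx": 0, "dy": 0, "dz": -1.5, "twist": 0, "fingers": 1},
    {"dx": -4, "dy": 0, "dz": -2.5, "twist": 6, "fingers": 1}
  ]
}}

```text
clock: 18.95
eef_pos: [0.5355, 0.0929, 0.2312]
tool_rot: [-0.053, 0.999, -0.0, -0.003]
ft_force: [-5.0, 1.9, -10.0]
grip_width: 0.0189
grasp_force: 62.1
```

```bash
python3 s.py;python3 chk.py u
```

```text
t 18.95 tcp [0.5355 0.0929 0.2312] yaw_y 96.07 j [0.17 0.33 0.13 1.38 0.   0.07] F [ -5.    1.9 -10. ] w 0.0189 g 62.11130976676941
shade shift mm [1.5 2. ] yaw -2.95 cc 0.988
```

>>> {"name": "carry_out", "arguments": {
  "plan": [
    {"dx": 4, "dy": 0, "dz": 1, "twist": -6, "fingers": 1},
    {"dx": 8, "dy": 0, "dz": 1.5, "twist": -12, "fingers": 1},
    {"dx": 4, "dy": -1, "dz": 0, "twist": -6, "fingers": 1},
    {"dx": 0, "dy": -1, "dz": -1.5, "twist": 0, "fingers": 1},
    {"dx": 4, "dy": -1, "dz": -0.5, "twist": -6, "fingers": 1}
  ]
}}

```text
clock: 19.42
eef_pos: [0.5341, 0.0918, 0.2339]
tool_rot: [-0.106, 0.994, 0.0, -0.0]
ft_force: [0.5, -3.5, -5.5]
grip_width: 0.0189
grasp_force: 62.6
```

>>> {"name": "carry_out", "arguments": {
  "plan": [
    {"dx": 4, "dy": 0, "dz": 0, "twist": -6, "fingers": 1},
    {"dx": 0, "dy": 0, "dz": -1.5, "twist": 0, "fingers": 1},
    {"dx": -4, "dy": 0, "dz": -3, "twist": 6, "fingers": 1},
    {"dx": 0, "dy": 0, "dz": -2, "twist": 0, "fingers": 1},
    {"dx": 4, "dy": 0, "dz": -1, "twist": -6, "fingers": 1}
  ]
}}

```text
clock: 19.83
eef_pos: [0.5326, 0.0917, 0.2366]
tool_rot: [-0.162, 0.987, 0.0, 0.003]
ft_force: [2.9, 2.4, 5.7]
grip_width: 0.0191
grasp_force: 64.5
```

```bash
python3 s.py;python3 chk.py u
```

```text
t 19.83 tcp [0.5326 0.0917 0.2366] yaw_y 108.7 j [ 0.17  0.31  0.12  1.37  0.   -0.16] F [2.9 2.4 5.7] w 0.0191 g 64.4767963886261
shade shift mm [1.2 1.9] yaw -2.86 cc 0.989
```

>>> {"name": "carry_out", "arguments": {
  "plan": [
    {"dx": -3, "dy": 0, "dz": -2, "twist": 6, "fingers": 1},
    {"dx": -6, "dy": 0, "dz": -4, "twist": 11, "fingers": 1},
    {"dx": -3, "dy": 0, "dz": -5, "twist": 6, "fingers": 1},
    {"dx": -3, "dy": 0, "dz": -7, "twist": 6, "fingers": 1},
    {"dx": -3, "dy": 0, "dz": -9, "twist": 6, "fingers": 1}
  ]
}}

```text
clock: 20.3
eef_pos: [0.5333, 0.0918, 0.244]
tool_rot: [-0.106, 0.994, -0.0, 0.0]
ft_force: [-0.4, 0.5, -1.2]
grip_width: 0.0192
grasp_force: 63.6
```

```bash
python3 s.py;python3 chk.py u
```

```text
t 20.3 tcp [0.5333 0.0918 0.244 ] yaw_y 102.21 j [ 0.17  0.32  0.14  1.39 -0.   -0.04] F [-0.4  0.5 -1.2] w 0.0192 g 63.636778593063354
shade shift mm [1.2 1.9] yaw -2.86 cc 0.989
```

>>> {"name": "carry_out", "arguments": {
  "plan": [
    {"dx": 0, "dy": 0, "dz": -4, "twist": 0, "fingers": 1},
    {"dx": 0, "dy": 0, "dz": -8, "twist": 0, "fingers": 1},
    {"dx": 0, "dy": 0, "dz": -12, "twist": 0, "fingers": 1},
    {"dx": 0, "dy": 0, "dz": -12, "twist": 0, "fingers": 1},
    {"dx": 0, "dy": 0, "dz": -12, "twist": 0, "fingers": 1}
  ]
}}

```text
clock: 20.77
eef_pos: [0.5335, 0.0919, 0.2558]
tool_rot: [-0.107, 0.994, 0.0, 0.0]
ft_force: [0.2, 0.3, -1.7]
grip_width: 0.0192
grasp_force: 63.6
```

```bash
python3 s.py; python3 chk.py u; python3 - <<'E'
from workcell import camera
import cv2,numpy as np
a=camera("scene")["image"][110:210,225:325,::-1]; b=camera("side")["image"][90:190,185:285,::-1]
f=lambda i:cv2.resize(i,(400,400),interpolation=cv2.INTER_CUBIC)
cv2.imwrite("pics/end.png",np.hstack([f(a),f(b)]))
E
```

```text
t 20.77 tcp [0.5335 0.0919 0.2558] yaw_y 102.31 j [ 0.17  0.31  0.17  1.42  0.   -0.04] F [ 0.2  0.3 -1.7] w 0.0192 g 63.63640308380127
shade shift mm [1.2 1.9] yaw -2.86 cc 0.989
```

View pics/end.png

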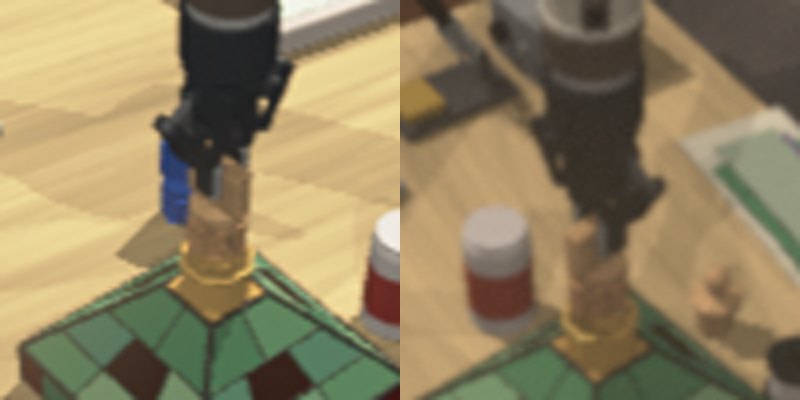

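```bash
python3 - <<'E'
from workcell import camera
from h import *
u=np.array([np.cos(.2),np.sin(.2)])
for n,o,s in(("scene",(225,110),0),("side",(185,90),400)):
    c=camera(n)
    for name,z,k in(("bar top +x end",.283,.028),("bar top -x end",.283,-.028),("shoulder ctr top",.242,0),("underside",.196,0),("rim",.178,0)):
        p=np.r_[np.array([.5335,.0915])+k*u,z]; print(n,name,((proj(c,[p])[0]-o)*4+[s,0]).round(0))
E
```

```text
scene bar top +x end [245. 177.]
scene bar top -x end [196. 143.]
scene shoulder ctr top [218. 198.]
scene underside [216. 240.]
scene rim [215. 255.]
side bar top +x end [621. 200.]
side bar top -x end [569. 232.]
side shoulder ctr top [596. 254.]
side underside [598. 295.]
side rim [598. 311.]
```

The last picture shows the plug upright over the neck. The bar's top edge is at scene crop (240,160) and side crop (580,222), close to where a plug about 18 mm above the rim would project, and the shade is flat. I'm handing in.

```bash
python3 -c "
from workcell import job_done
print(job_done())"
```

```text
the job is handed in; nothing more can be done
None
```

The plug is out and held upright about 18 mm above the rim, and the job is handed in with no verdict returned; the shade is flat, about 2 mm and 3° from its start (it slid about 28 mm and came a few mm off the bench mid-job), and after rocking it both ways along the bar I added small ±6° twists to the rocking, which your instructions did not mention, because rocking alone was not raising it.

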